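# Load the last fork and clamp the wash basket shut

### The arm

A 6-joint arm with a two-finger parallel gripper is mounted at the origin on a cart in front of the work surface, level with it; the furniture and walls round the work are solid. World frame = base frame: x ahead of the robot, y to its left, z up, the work surface at z = 0. Lengths are in m, angles in rad, forces in N, time in s.
With the tool pointing down it reaches from about 0.325 to 0.775 m from the base axis. Payload 9.3 kg.
Tool frame: the origin (TCP) lies on the centre line of the jaws, within the pads' length; the fingertips stand 17 mm ahead of it and the grasp point (between the pads) lies 2 mm behind it (bot.nose_length is the distance from the TCP to the fingertips, in m); z points along the fingers, y is the line along which they close (so a half turn about z gives the same grasp; the last joint's range is limited). The gripper opens to 85 mm and grips with 20 to 120 N. Pads are 22 mm wide; open, the fingers measure 114 mm over their backs; the gripper's body (76 mm by 85 mm) begins 54 mm behind the grasp point. The pads swing forward as they close: fully open they stand 13 mm farther back than shut.
Start: joints at [-1.325, 0.259, 0.021, 1.334, 0, 1.418], TCP at [0.214, -0.507, 0.222] pointing down, gripper open.
Joint ranges: [-3.04, 3.04], [-0.91, 1.82], [-1.04, 1.36], [-1.92, 1.95], [-1.52, 1.45], [-3.14, 3.14]. Speed limits (rad/s): [2.22, 2.22, 2.79, 3.14, 3.14, 3.14].

### API

Orientations are given as a unit quaternion [x, y, z, w].
In Python, from cell import bot gives the robot as it stands. The module is installed in compiled form; this text tells all that it offers.
- The arm moves only by the shell command python3 -m creep 'ROWS'. ROWS is JSON, a list that holds one entry, the list of rows, each a list of 7 numbers: the closure, from -1 (fully open) to 1 (shut), then the shift along the tool's x, y, z scaled (see below), then the turn, a rotation vector about the tool's x, y, z scaled (see below). A call has 1 to 5 rows; each row shifts and turns the commanded pose from where the row before left it, along the tool's axes as they then stand; what a row does not reach is not made up. The controller multiplies each number of a shift by 30 cm and each number of a turn by pi/4 rad. A row lasts 1/8 s, in which the tool goes at most 62.5 mm and 10.7 degrees, less where a joint would pass 70% of its speed; a pose out of reach is approached as far as the arm can. A call with a number of a shift or a turn outside -1 to 1 is refused whole. A call with a gripper value outside its range is refused whole. The fingers move at their own pace and stop on an object; the grip force is fixed at half the most. Time passes only in rows, so rows that do not move let the fingers close. It gives the time, the measured TCP pose, the force, the opening and the grip force at its end, in the units of the state.
- bot.get_obs(): the state, without advancing time (a new reading comes with each control period).
- bot.snapshot(name): name is "scene" or "top"; returns a dict with "pixels" (384x512x3 uint8, blue, green, red), "fx", "fy", "cx", "cy" (pixels), "R" (3x3) and "t" (3): a world point X has camera coordinates R X + t. Camera axes: x right, y down, z forward; pixel columns grow to the right and rows downward; lengths in m; the calibration is good to about 2 mm. A picture is of the moment at which its call begins. There is no depth.
- bot.close_job(): hands the job in; it is judged then, once.
The state is a dict: "time_s": time; "joint_positions": joint angles; "dq": joint speeds; "joint_torque": joint torques, N m; "ee_pos": TCP position; "ee_rot": TCP orientation; "ft_force": force on the tool from outside, world axes, zero at the start; "moment": the same for the moment, N m; "grip_width": finger opening in m; "grasp_force": force on a finger pad.
Only numpy, scipy, OpenCV 4.12 (cv2) and the standard library are available. Lean on these libraries where they do the work, as an engineer would, in place of code of your own. Each camera call takes 0.05 s, during which the arm holds its last target. There are 200 camera calls.

### The job

Get the wire cutlery basket ready for the wash. Lay the loose fork flat in the empty front row of the basket, next to the two forks already there and with its tines pointing the same way as theirs; then tip the lid down onto the basket and swing the latch lever at its front up and over the lid's tongue until it snaps down fully home and holds the lid clamped. Leave the two loaded forks lying in their rows, and do not disturb the teaspoon, the mug and the glasses around it.

Things in the scene. Friction and masses are not known exactly. Their poses are not given: they have to be found in the camera images.
- basket: Low stainless wire basket, held fast on the drainboard, 130 mm deep (its x) by 240 wide (y), rim z 50, walls 4 thick, wire floor z 9. Origin: centre of underside; x points from its front (latch side, nearest the robot) to its back (hinge side), z up. Two forks lie in the rows at x +15 and +46, tines to +y. Springy rubber buffers on the front rim at y -85 and +85, tops z 60.
- free_row (a point): Middle of the empty front row, on the basket floor (basket frame: x -27, y 0, z 9 mm); axes as the basket's. The fork's middle belongs here; row is free from x -62 to about 0 mm.
- fork: The loose steel table fork on the drainboard, 198 mm long, 27 wide at the tines, 13 high, 40 g. Origin: middle of its length, underside; x points along it to the tines, z up. The handle arches up at the middle: there it is 8.5 mm wide, 3 thick, its top 12.5 mm up, free underneath; grasp it across here.
- fork_tines (a point): Tip of the tines of the loose fork, 95 mm along x from its origin.
- fork_a: Identical fork already lying in the basket's middle row, tines towards the basket's +y; x points to its tines.
- fork_b: Identical fork already lying in the basket's back row, tines towards the basket's +y; x points to its tines.
- lid (a joint): Lid angle, rad: 0 clamped level, about 0.03 lying on the buffers, 1.57 upright, 1.95 leaning back. Flat wire panel, 130 mm from the hinge (basket's back rim) to its free edge, 236 wide, 6 thick at its rods. Friction holds it at any angle: push it down all the way (1.5 N at the edge).
- lid_edge (a point): Middle of the lid's free edge; moves with the lid (when closed x to the hinge, z up). A 36 mm wide latch tongue sits here: raised bead 5 mm beyond the edge, crest 8 mm above the lid's plane, then a ramp bent down, ending 19 mm beyond the edge.
- lid_hinge (a point): Middle of the lid's hinge axis (axis along the basket's y), basket frame x +65, z 59 mm.
- lever (a joint): Latch lever angle, rad: 0 home, leaning 0.4 inwards over the lid; 0.4 upright; 1.6 far out and down. Stays where left. 54 mm wide wire bail; its bar (6 mm thick, 45 from the pivot) rides up the tongue's ramp, over the bead at about 0.4 and snaps onto the seat behind, drawing the lid down; up to 10 N at the end. Thumb plate beyond the bar, 36 wide, 3 thick, to 71 mm from the pivot.
- lever_end (a point): End of the lever's thumb plate, 70 mm from the pivot.
- lever_hinge (a point): Middle of the lever's pivot axis (along the basket's y), in front of the basket's front wall: basket frame x -72, z 24 mm.
- spoon: Loose teaspoon, 140 mm long, 30 wide, lying between fork and basket; not part of the job. Origin under its middle, x along it.
- tall_glass: Clear tumbler, 70 mm across, 120 mm high, standing to the right; not part of the job. Origin: centre of its base.
- mug: White mug with handle, 92 x 127 mm, 107 mm high, standing to the left; not part of the job. Origin: centre of its base.

How it is judged:
By the outcome, as a careful person would: the job done as asked, in the order asked, and still so for the second after the job is handed in, with the robot touching nothing.
It also fails if it takes over 54 s, if anything falls off the work surface, if the arm or the gripper's body presses on something with over 40 N, if the wrist force passes 120 N, or if a joint passes its speed limit or range.

## Working session

There is one attempt and no reset: what is moved stays moved. The work goes in short steps, Python scripts to look and compute and a shell command to move; the robot and the scene stay as the last step left them, time stands still between calls to the robot, and variables do not carry over. Pictures are saved under pics/ and viewed, at most 10 in all, crops included, and the job is handed in when it is done.

```bash
mkdir -p pics; cat > h.py <<'E'
import numpy as np, cv2
from cell import bot
from scipy.spatial.transform import Rotation as R
def snap(n,f=None):
    s=bot.snapshot(n)
    if f: cv2.imwrite('pics/'+f,s['pixels'])
    return s
def ray(s,u,v,z):
    d=np.array([(u-s['cx'])/s['fx'],(v-s['cy'])/s['fy'],1.]); Rm=np.array(s['R']);t=np.array(s['t'])
    o=-Rm.T@t; d=Rm.T@d
    return o+d*(z-o[2])/d[2]
def proj(s,X):
    c=np.array(s['R'])@np.array(X)+np.array(s['t']); return np.array([s['fx']*c[0]/c[2]+s['cx'],s['fy']*c[1]/c[2]+s['cy']])
E
python3 - <<'E'
from h import *
for n in('top','scene'):
    s=snap(n,n+'0.png'); print(n,s['fx'],s['cx'],s['cy'],(-np.array(s['R']).T@np.array(s['t'])).round(3),np.array(s['R']).round(2).tolist())
print(bot.get_obs(),bot.nose_length)
E
```

```text
top 355.8985856146039 258.2634081699835 191.11339421488097 [0.402 0.05  1.023] [[-0.02, -1.0, -0.01], [-0.99, 0.02, -0.11], [0.12, 0.01, -0.99]]
scene 486.6874948120383 263.04877366487386 189.91396079415358 [ 1.027 -0.361  1.285] [[0.6, 0.8, 0.01], [0.71, -0.53, -0.47], [-0.37, 0.29, -0.88]]
{'time_s': 0.1, 'joint_positions': array([-1.32460103e+00,  2.59123837e-01,  2.08523084e-02,  1.33369534e+00,
        2.38786887e-05,  1.41820138e+00]), 'dq': array([ 0.00117968,  0.00090506,  0.00079261, -0.00105291,  0.00049162,
        0.00031109]), 'joint_torque': array([ 5.90706113e-03, -5.56693447e+01,  3.45071805e+01,  1.15853793e-02,
       -1.35656301e-04,  5.41159864e-07]), 'ee_pos': array([ 0.21350945, -0.50659088,  0.22113895]), 'ee_rot': array([ 9.80186404e-01,  1.98076429e-01, -1.54544075e-05, -5.85186367e-04]), 'ft_force': array([-0.02891446,  0.48275846,  0.90738908]), 'moment': array([0.00596152, 0.01975094, 0.0231373 ]), 'grasp_force': 0.0, 'grip_width': 0.08530440737621461} 0.017
```

View pics/top0.png

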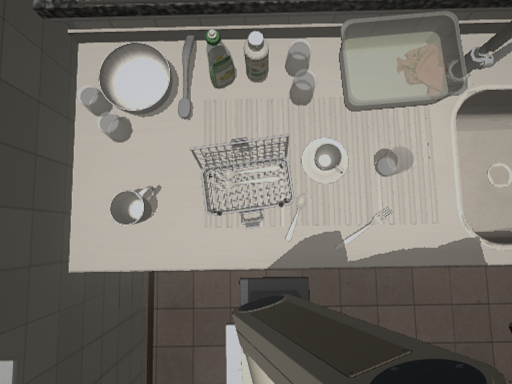

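View pics/scene0.png

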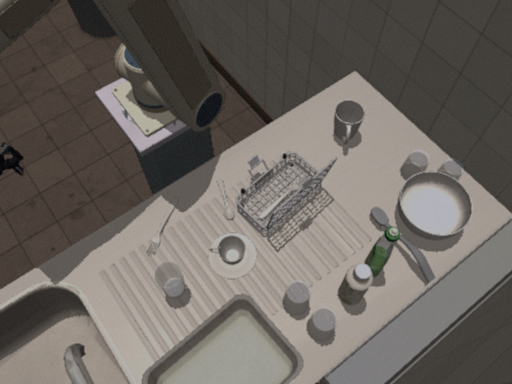

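The top view shows the basket at about (205–293, 160–213) with the lid leaning back at (193–290, 137–170). The lever is at (252, 216), the spoon at (295, 215), and the fork runs from its handle at (343, 245) to its tines at (388, 212). I'll enlarge both views to get exact points.

```bash
python3 - <<'E'
from h import *
s=snap('top');c=s['pixels'][130:260,190:400]
cv2.imwrite('pics/topz.png',cv2.resize(c[:, :133],None,fx=4.5,fy=4.5,interpolation=cv2.INTER_CUBIC))
t=snap('scene');c=t['pixels'][140:260,130:350]
cv2.imwrite('pics/scz.png',cv2.resize(c,None,fx=3.6,fy=3.6,interpolation=cv2.INTER_CUBIC))
# fork mask in top: bright vs local
g=cv2.cvtColor(s['pixels'],cv2.COLOR_BGR2GRAY)
print(g[205:250:1,338:396:2])
E
```

```text
[[172 183 182 ... 186 169 183]
 [172 183 183 ... 187 171 176]
 [171 183 182 ... 189 172 171]
 ...
 [126 121 116 ... 179 180 179]
 [123 113 113 ... 180 180 180]
 [112 107 113 ... 179 181 181]]
```

View pics/topz.png

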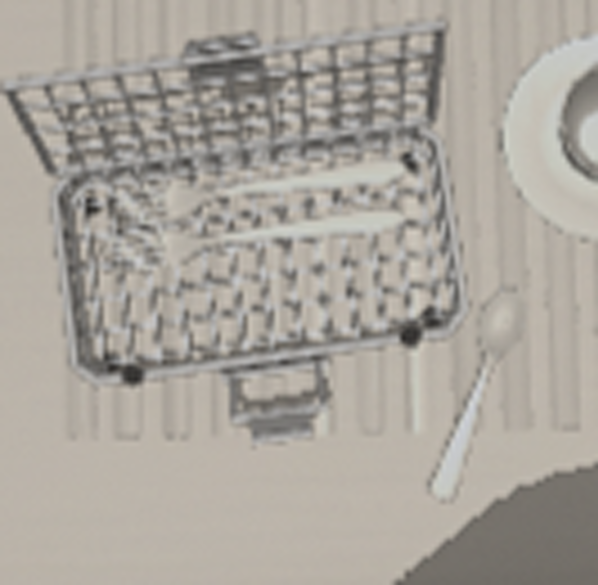

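View pics/scz.png

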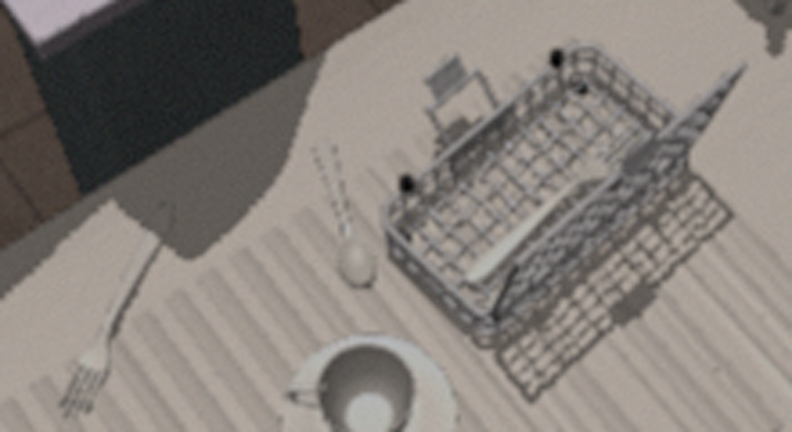

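The buffers show as black dots: top zoom (133,373) and (411,334), scene zoom (557,58) and (407,184). The fork's tine tips are at scene zoom (72,408), with its handle end in shadow at (168,205). The lever leans outward, at about (280,430) in the top zoom.

```bash
python3 - <<'E'
from h import *
s=snap('top');t=snap('scene')
def refine(im,u,v,r=4):
    g=cv2.cvtColor(im,cv2.COLOR_BGR2GRAY).astype(float); u0,v0=int(round(u)),int(round(v))
    p=g[v0-r:v0+r+1,u0-r:u0+r+1]; w=np.clip(80-p,0,None); yy,xx=np.mgrid[v0-r:v0+r+1,u0-r:u0+r+1]
    return (w*xx).sum()/w.sum(),(w*yy).sum()/w.sum()
B=[]
for im,l in((s,[(219.6,212.9),(281.3,204.2)]),(t,[(284.7,156.1),(243.1,191.1)])):
    P=[ray(im,*refine(im['pixels'],*p),.057) for p in l]; B.append(P)
    d=P[0]-P[1]; print('buf',np.round(P,4).tolist(),np.linalg.norm(d).round(4),'yaw',np.degrees(np.arctan2(-d[0],d[1])).round(2))
print('lever end top z?', [ray(s,190+280/4.5,130+432/4.5,z).round(3) for z in(.02,.05)],[ray(t,130+447/3.6,140+72/3.6,z).round(3) for z in(.02,.05)])
# fork: tophat masks
for n,im,(u0,u1,v0,v1) in(('top',s,(335,400,200,255)),('sc',t,(140,182,190,260))):
    g=cv2.cvtColor(im['pixels'],cv2.COLOR_BGR2GRAY)
    th=cv2.morphologyEx(g,cv2.MORPH_TOPHAT,np.ones((7,7)))[v0:v1,u0:u1]
    k,lab,st,ce=cv2.connectedComponentsWithStats((th>14).astype(np.uint8))
    for i in range(1,k):
        if st[i,4]>12:
            ys,xs=np.where(lab==i); q=np.c_[xs+u0,ys+v0].astype(float); 
            W=np.array([ray(im,a,b,.006)[:2] for a,b in q]); m=W.mean(0); _,_,V=np.linalg.svd(W-m); e=(W-m)@V[0]
            print(n,st[i],'ends',(m+V[0]*e.min()).round(4),(m+V[0]*e.max()).round(4),'len',np.ptp(e).round(4))
c1=s['pixels'][195:260,330:405];c2=t['pixels'][185:265,130:200]
f=lambda c:cv2.resize(cv2.convertScaleAbs(c,alpha=1.3),(390,500),interpolation=cv2.INTER_CUBIC)
cv2.imwrite('pics/fork.png',np.hstack([f(c1),f(c2)]))
E
```

```text
buf [[0.4567, 0.1694, 0.057], [0.4782, -0.0001, 0.057]] 0.1709 yaw 7.23
buf [[0.4592, 0.1682, 0.057], [0.4805, -0.0001, 0.057]] 0.1696 yaw 7.18
lever end top z? [array([0.42 , 0.081, 0.02 ]), array([0.419, 0.08 , 0.05 ])] [array([0.399, 0.102, 0.02 ]), array([0.414, 0.091, 0.05 ])]
top [27  0  3  5 13] ends [ 0.4887 -0.2377] [ 0.4766 -0.2345] len 0.0125
top [59  5  4  9 23] ends [ 0.4724 -0.328 ] [ 0.4493 -0.329 ] len 0.0232
top [ 39   6  18  18 125] ends [ 0.4684 -0.3138] [ 0.4226 -0.2696] len 0.0636
top [23 13  9 16 44] ends [ 0.4475 -0.241 ] [ 0.4067 -0.2242] len 0.0442
top [54 14  3  9 16] ends [ 0.4469 -0.3114] [ 0.4242 -0.3119] len 0.0227
top [  0  23  37  27 138] ends [ 0.4207 -0.257 ] [ 0.3543 -0.1511] len 0.125
sc [17  5  6  4 17] ends [ 0.3303 -0.1864] [ 0.3236 -0.1996] len 0.0148
sc [32 15  7  7 27] ends [ 0.3721 -0.1807] [ 0.3988 -0.1759] len 0.0272
sc [35 39  7  8 13] ends [ 0.4415 -0.2089] [ 0.4683 -0.2085] len 0.0267
sc [12 47  7 14 45] ends [ 0.4315 -0.2672] [ 0.4594 -0.2949] len 0.0393
sc [33 52  8 11 23] ends [ 0.4719 -0.2391] [ 0.5089 -0.2399] len 0.037
sc [24 61  8  9 23] ends [ 0.4797 -0.2713] [ 0.5114 -0.2699] len 0.0318
sc [ 0 63  5  7 18] ends [ 0.4447 -0.3302] [ 0.4665 -0.3311] len 0.0219
sc [10 63  9  7 21] ends [ 0.4616 -0.307 ] [ 0.4902 -0.2993] len 0.0296
```

View pics/fork.png

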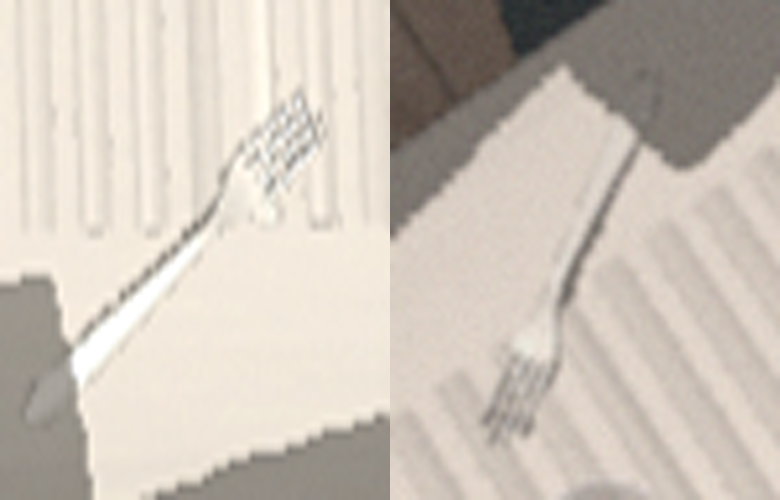

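The handle end is at fork.png left (28,418) / right (260,70), and the tine tips are at left (312,110) / right (118,435). Next I'll triangulate these and work out the grasp move.

```bash
cat >> h.py <<'E'
def tri(s,t,a,b):
    o1,o2=ray(s,*a,0),ray(t,*b,0); c1=-np.array(s['R']).T@np.array(s['t']); c2=-np.array(t['R']).T@np.array(t['t'])
    d1=(o1-c1)/np.linalg.norm(o1-c1); d2=(o2-c2)/np.linalg.norm(o2-c2)
    k=np.linalg.lstsq(np.c_[d1,-d2],c2-c1,rcond=None)[0]; p,q=c1+k[0]*d1,c2+k[1]*d2
    return ((p+q)/2).round(4),np.linalg.norm(p-q).round(4)
def plan(pos,yaw,pitch=0):
    # target tool: z down, x at yaw (deg); prints shift (tool axes, units of 0.3 m) and turn (units of pi/4) from measured pose
    o=bot.get_obs(); Rn=R.from_quat(o['ee_rot'])
    Rt=R.from_euler('z',yaw,degrees=True)*R.from_euler('x',180,degrees=True)*R.from_euler('y',pitch,degrees=True)
    d=np.array(pos)-o['ee_pos']
    print('t',o['time_s'],'at',o['ee_pos'].round(4),'yaw',np.degrees(np.arctan2(*Rn.as_matrix()[1::-1,0])).round(1),'q6',o['joint_positions'][5].round(2))
    print('shift now axes',(Rn.inv().apply(d)/.3).round(3),'shift target axes',(Rt.inv().apply(d)/.3).round(3),'turn',((Rn.inv()*Rt).as_rotvec()/(np.pi/4)).round(3))
E
python3 - <<'E'
from h import *
s=snap('top');t=snap('scene')
hs,ts=(335.4,249.4),(390,209.3); ht,tt=(176.7,196.2),(151.2,254.6)
print(tri(s,t,hs,ht),tri(s,t,ts,tt))
E_=[]
for im,h,e in((s,hs,ts),(t,ht,tt)):
    H,T=ray(im,*h,.004)[:2],ray(im,*e,.004)[:2]; d=T-H; L=np.linalg.norm(d); m=(H+T)/2+d/L*.0
    print(H.round(4),T.round(4),L.round(4),'mid',m.round(4),'yaw',np.degrees(np.arctan2(d[1],d[0])).round(1)); E_.append(m)
m=np.mean(E_,0)
plan([*m,.08],124)
E
```

```text
(array([ 3.511e-01, -1.518e-01,  3.000e-04]), np.float64(0.0036)) (array([ 0.463 , -0.3092,  0.0031]), np.float64(0.0088))
[ 0.3502 -0.1525] [ 0.4603 -0.3126] 0.1943 mid [ 0.4053 -0.2326] yaw -55.5
[ 0.3543 -0.151 ] [ 0.4666 -0.306 ] 0.1914 mid [ 0.4104 -0.2285] yaw -54.1
t 0.4 at [ 0.2135 -0.5068  0.2216] yaw 22.8 q6 1.42
shift now axes [ 0.954 -0.597  0.472] shift target axes [0.401 1.052 0.472] turn [-0.    -0.    -2.248]
```

```bash
python3 -m creep '[[[-0.2,0.16,-0.1,0,0,0,0],[-0.2,0.16,-0.1,0,0,0,0],[-0.2,0.16,-0.1,0,0,0,0],[-0.2,0.16,-0.1,0,0,0,0],[-0.2,0.16,-0.1,0,0,0,0]]]'
python3 -m creep '[[[-0.2,0.15,-0.1,0.04,0,0,0],[-0.2,0,0,0.06,0,0,-0.225],[-0.2,0,0,0.06,0,0,-0.225],[-0.2,0,0,0.06,0,0,-0.225],[-0.2,0,0,0.06,0,0,-0.225]]]'
python3 -m creep '[[[-0.2,0,0,0,0,0,-0.225],[-0.2,0,0,0,0,0,-0.225],[-0.2,0,0,0,0,0,-0.225],[-0.2,0,0,0,0,0,-0.225],[-0.2,0,0,0,0,0,-0.225]]]'
python3 -m creep '[[[-0.2,0,0,0,0,0,-0.225],[-0.2,0,0,0,0,0,0]]]'
python3 - <<'E'
from h import *
plan([.408,-.2305,.08],125)
E
```

```text
time_s: 1.02
ee_pos: [0.3773, -0.2739, 0.2219]
ee_rot: [0.98, 0.198, 0.0, 0.0]
ft_force: [0.7, -0.3, -0.3]
grip_width: 0.0513
grasp_force: 0.0
time_s: 1.65
ee_pos: [0.4064, -0.2302, 0.1372]
ee_rot: [0.849, 0.528, 0.0, 0.0]
ft_force: [0.1, 0.0, 0.8]
grip_width: 0.0511
grasp_force: 0.0
time_s: 2.28
ee_pos: [0.4063, -0.2303, 0.1378]
ee_rot: [0.542, 0.84, -0.0, 0.0]
ft_force: [0.0, 0.2, 0.3]
grip_width: 0.0511
grasp_force: 0.0
time_s: 2.52
ee_pos: [0.4063, -0.2303, 0.1377]
ee_rot: [0.469, 0.883, -0.0, 0.0]
ft_force: [-0.5, 0.5, 0.5]
grip_width: 0.0511
grasp_force: 0.0
t 2.525 at [ 0.4063 -0.2303  0.1377] yaw 124.0 q6 0.28
shift now axes [-0.004  0.004  0.192] shift target axes [-0.004  0.004  0.192] turn [ 0.     0.    -0.022]
```

```bash
python3 -m creep '[[[-0.2,-0.004,0.004,0.13,0,0,-0.022],[-0.2,0,0,0.13,0,0,0],[-0.2,0,0,0.09,0,0,0],[-0.2,0,0,0.035,0,0,0],[-0.2,0,0,0,0,0,0]]]'
python3 -m creep '[[[1,0,0,0,0,0,0],[1,0,0,0,0,0,0],[1,0,0,0,0,0,0],[1,0,0,0,0,0,0],[1,0,0,0,0,0,0]]]'
```

```text
time_s: 3.15
ee_pos: [0.4079, -0.2306, 0.0221]
ee_rot: [0.462, 0.887, 0.0, -0.0]
ft_force: [-0.3, 0.2, 0.1]
grip_width: 0.0512
grasp_force: 0.0
time_s: 3.78
ee_pos: [0.408, -0.2306, 0.0223]
ee_rot: [0.461, 0.887, -0.0, 0.0]
ft_force: [0.1, 0.5, -0.1]
grip_width: 0.0004
grasp_force: 0.0
```

The fingers shut on nothing, so I'll lift a little and look.

```bash
python3 -m creep '[[[-0.2,0,0,-0.2,0,0,0],[-0.2,0,0,-0.2,0,0,0],[-0.2,-0.2,0,-0.1,0,0,0],[-0.2,-0.2,0,0,0,0,0],[-0.2,0,0,0,0,0,0]]]'
python3 - <<'E'
from h import *
s=snap('top');t=snap('scene')
c1=s['pixels'][195:260,330:405];c2=t['pixels'][185:265,130:200]
f=lambda c:cv2.resize(cv2.convertScaleAbs(c,alpha=1.3),(390,500),interpolation=cv2.INTER_CUBIC)
cv2.imwrite('pics/fork2.png',np.hstack([f(c1),f(c2)]))
E
```

```text
time_s: 4.4
ee_pos: [0.4761, -0.3283, 0.1689]
ee_rot: [0.462, 0.887, -0.0, -0.0]
ft_force: [0.7, 0.4, -0.7]
grip_width: 0.0512
grasp_force: 0.0
```

View pics/fork2.png

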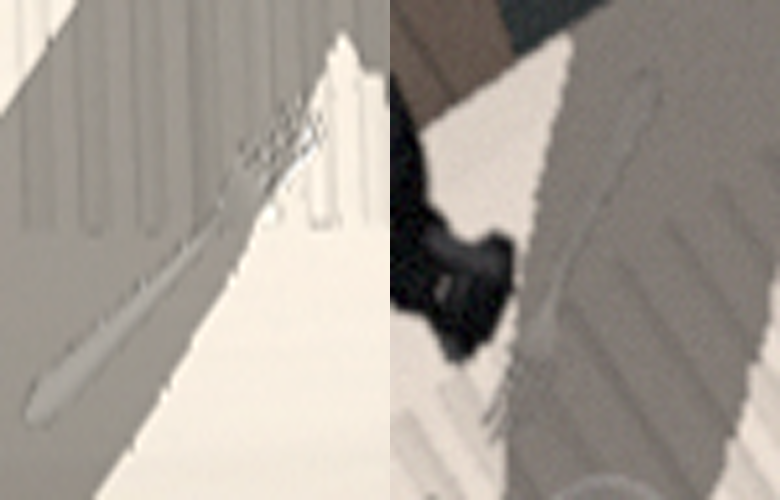

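The fork hasn't moved; in both panels it lies as before. I'll check the camera calibration against the gripper's known position.

```bash
python3 -m creep '[[[-0.2,0.1,0,0.15,0,0,0],[-0.2,0.1,0,0.15,0,0,0],[-0.2,0.05,0,0.05,0,0,0],[1,0,0,0.0,0,0,0],[1,0,0,0,0,0,0]]]'
python3 - <<'E'
from h import *
s=snap('top');t=snap('scene'); o=bot.get_obs(); p=o['ee_pos']; print(p, o['grip_width'])
tip=p-[0,0,.017]
out=[]
for im in(s,t):
    a,b=proj(im,tip),proj(im,p+[0,0,.05]); print(a,b)
    I=im['pixels'].copy(); 
    c=I; u,v=int(a[0])-40,int(a[1])-50; u=max(u,0);v=max(v,0)
    C=cv2.resize(cv2.convertScaleAbs(c[v:v+100,u:u+80],alpha=1.3),(400,500),interpolation=cv2.INTER_CUBIC)
    k=(int((a[0]+.5-u)*5),int((a[1]+.5-v)*5)); cv2.circle(C,k,6,(0,0,255),1)
    cv2.line(C,k,(int((b[0]-u)*5),int((b[1]-v)*5)),(0,255,0),1); out.append(C)
cv2.imwrite('pics/grip.png',np.hstack(out))
E
```

```text
time_s: 5.12
ee_pos: [0.4322, -0.2646, 0.0664]
ee_rot: [0.461, 0.887, -0.0, 0.001]
ft_force: [0.3, -0.7, 0.8]
grip_width: 0.0154
grasp_force: 0.0
[ 0.43233763 -0.26491166  0.06623144] 0.0009304364575898479
[378.89167938 218.86118313] [387.44202315 217.86929933]
[154.49553129 230.87312102] [149.79475992 220.73750737]
```

View pics/grip.png

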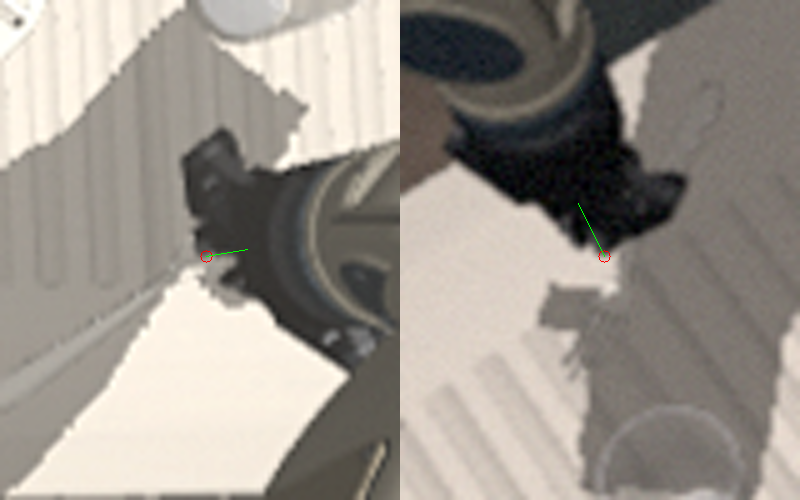

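The fingertip projects close to where it appears, about (205,256) left and (605,256) right, so the xy position is right and the height was marginal. I'll go a few mm lower and close in stages.

```bash
python3 -m creep '[[[0.3,0.133,0,-0.02,0,0,0],[0.3,0,0,0,0,0,0],[0.3,0,0,0.13,0,0,0],[0.3,0,0,0.044,0,0,0],[0.3,0,0,0,0,0,0]]]'
python3 -m creep '[[[0.7,0,0,0,0,0,0],[0.7,0,0,0,0,0,0]]]'
python3 -m creep '[[[0.85,0,0,0,0,0,0],[0.85,0,0,0,0,0,0]]]'
```

```text
time_s: 5.85
ee_pos: [0.4085, -0.2316, 0.0186]
ee_rot: [0.461, 0.887, 0.0, -0.001]
ft_force: [-0.1, 0.4, 0.5]
grip_width: 0.0296
grasp_force: 0.0
time_s: 6.1
ee_pos: [0.4091, -0.2319, 0.0197]
ee_rot: [0.461, 0.887, -0.0, 0.001]
ft_force: [0.3, -0.5, 0.1]
grip_width: 0.013
grasp_force: 0.0
time_s: 6.35
ee_pos: [0.4086, -0.2315, 0.0192]
ee_rot: [0.461, 0.887, -0.0, 0.0]
ft_force: [0.2, -0.0, 0.9]
grip_width: 0.006
grasp_force: 0.0
```

There's still nothing between the pads at a 6 mm opening. The top/scene disparity suggests the fork lies a few mm lower than assumed, so I'll open slightly and feel downward.

```bash
python3 -m creep '[[[0.3,0,0,0,0,0,0],[0.3,0,0,0,0,0,0],[0.3,0,0,0.01,0,0,0],[0.3,0,0,0,0,0,0]]]'
python3 -m creep '[[[0.3,0,0,0.01,0,0,0],[0.3,0,0,0,0,0,0]]]'
python3 -m creep '[[[0.6,0,0,0,0,0,0],[0.6,0,0,0,0,0,0]]]'
python3 -m creep '[[[0.85,0,0,0,0,0,0],[0.85,0,0,0,0,0,0]]]'
```

```text
time_s: 6.85
ee_pos: [0.4084, -0.2313, 0.0156]
ee_rot: [0.461, 0.887, 0.0, -0.0]
ft_force: [0.5, -0.9, -0.2]
grip_width: 0.03
grasp_force: 0.0
time_s: 7.1
ee_pos: [0.4084, -0.2313, 0.0127]
ee_rot: [0.461, 0.887, 0.0, -0.0]
ft_force: [-0.6, 0.0, 0.0]
grip_width: 0.0297
grasp_force: 0.0
time_s: 7.35
ee_pos: [0.4085, -0.2314, 0.013]
ee_rot: [0.461, 0.887, -0.0, 0.0]
ft_force: [-0.2, 0.6, -0.2]
grip_width: 0.017
grasp_force: 0.0
time_s: 7.6
ee_pos: [0.4086, -0.2314, 0.013]
ee_rot: [0.461, 0.887, 0.0, 0.0]
ft_force: [0.1, -0.5, -1.2]
grip_width: 0.0063
grasp_force: 0.0
```

```bash
python3 -m creep '[[[0.3,0,0,0,0,0,0],[0.3,0,0,0,0,0,0],[0.3,0,0,0.01,0,0,0],[0.3,0,0,0,0,0,0]]]'
python3 -m creep '[[[0.6,0,0,0,0,0,0],[0.6,0,0,0,0,0,0]]]'
python3 -m creep '[[[0.85,0,0,0,0,0,0],[0.85,0,0,0,0,0,0]]]'
python3 - <<'E'
from h import *
s=snap('top');t=snap('scene'); o=bot.get_obs(); p=o['ee_pos']; tip=p-[0,0,.017]
out=[]
for im in(s,t):
    a=proj(im,tip); I=im['pixels']; u,v=int(a[0])-40,int(a[1])-50
    C=cv2.resize(cv2.convertScaleAbs(I[v:v+100,u:u+80],alpha=1.6),(400,500),interpolation=cv2.INTER_CUBIC)
    k=(int((a[0]+.5-u)*5),int((a[1]+.5-v)*5)); cv2.circle(C,k,6,(0,0,255),1); print(u,v)
    out.append(C)
cv2.imwrite('pics/grip2.png',np.hstack(out))
E
```

```text
time_s: 8.1
ee_pos: [0.4084, -0.2313, 0.0097]
ee_rot: [0.461, 0.887, 0.0, -0.0]
ft_force: [-0.7, -0.3, -0.0]
grip_width: 0.0299
grasp_force: 0.0
time_s: 8.35
ee_pos: [0.4086, -0.2315, 0.01]
ee_rot: [0.461, 0.887, -0.0, 0.0]
ft_force: [-0.0, 0.1, 0.4]
grip_width: 0.0171
grasp_force: 0.0
time_s: 8.6
ee_pos: [0.4086, -0.2314, 0.01]
ee_rot: [0.461, 0.887, -0.0, 0.0]
ft_force: [-0.6, -0.7, 0.2]
grip_width: 0.0067
grasp_force: 0.0
321 178
123 176
```

View pics/grip2.png

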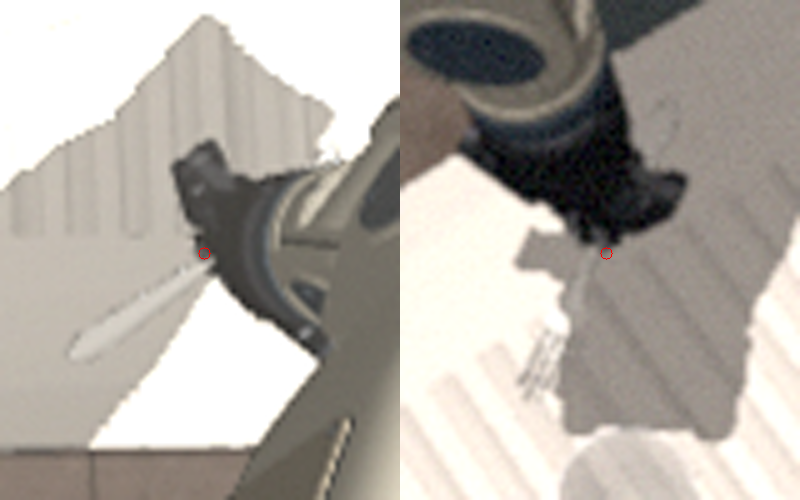

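The fingertip (scene panel, about (605,243)) sits roughly 2 px above its predicted spot at (605,253). So the tips really are several mm higher than computed, and I'll keep going down under force watch.

```bash
python3 -m creep '[[[0.3,0,0,0,0,0,0],[0.3,0,0,0,0,0,0],[0.3,0,0,0.007,0,0,0],[0.3,0,0,0,0,0,0]]]'|egrep 'pos|force'
python3 -m creep '[[[0.85,0,0,0,0,0,0],[0.85,0,0,0,0,0,0],[0.85,0,0,0,0,0,0]]]'|egrep 'pos|force|width'
python3 -m creep '[[[0.3,0,0,0,0,0,0],[0.3,0,0,0,0,0,0],[0.3,0,0,0.007,0,0,0],[0.3,0,0,0,0,0,0]]]'|egrep 'pos|force'
python3 -m creep '[[[0.85,0,0,0,0,0,0],[0.85,0,0,0,0,0,0],[0.85,0,0,0,0,0,0]]]'|egrep 'pos|force|width'
```

```text
ee_pos: [0.4084, -0.2314, 0.0076]
ft_force: [0.8, -0.7, -0.6]
grasp_force: 0.0
ee_pos: [0.4086, -0.2314, 0.0079]
ft_force: [-0.2, -1.2, 0.4]
grip_width: 0.0064
grasp_force: 0.0
ee_pos: [0.4084, -0.2313, 0.0055]
ft_force: [-0.1, 0.4, 0.5]
grasp_force: 0.0
ee_pos: [0.4086, -0.2314, 0.0057]
ft_force: [0.2, -0.2, 0.4]
grip_width: 0.0066
grasp_force: 0.0
```

```bash
for i in 1; do :; done
python3 -m creep '[[[0.3,0,0,0,0,0,0],[0.3,0,0,0,0,0,0],[0.3,0,0,0.01,0,0,0],[0.3,0,0,0,0,0,0]]]'|egrep 'pos|force'
python3 -m creep '[[[0.85,0,0,0,0,0,0],[0.85,0,0,0,0,0,0],[0.85,0,0,0,0,0,0]]]'|egrep 'pos|force|width'
python3 -m creep '[[[0.3,0,0,0,0,0,0],[0.3,0,0,0,0,0,0],[0.3,0,0,0.007,0,0,0],[0.3,0,0,0,0,0,0]]]'|egrep 'pos|force'
python3 -m creep '[[[0.85,0,0,0,0,0,0],[0.85,0,0,0,0,0,0],[0.85,0,0,0,0,0,0]]]'|egrep 'time|pos|force|width'
```

```text
ee_pos: [0.4084, -0.2313, 0.0025]
ft_force: [-0.2, 0.6, -0.7]
grasp_force: 0.0
ee_pos: [0.4086, -0.2314, 0.0028]
ft_force: [-0.5, 0.9, 0.3]
grip_width: 0.0069
grasp_force: 0.0
ee_pos: [0.4084, -0.2313, 0.0005]
ft_force: [-0.3, -0.5, -0.3]
grasp_force: 0.0
time_s: 12.2
ee_pos: [0.4085, -0.2314, 0.0006]
ft_force: [0.4, -0.4, -0.8]
grip_width: 0.0065
grasp_force: 12.8
```

First contact: 12.8 N on the pads at TCP reading z 0.0006. From here I'll work with heights relative to the drainboard, going about 5 mm lower and gripping.

```bash

python3 -m creep '[[[0.3,0,0,0,0,0,0],[0.3,0,0,0,0,0,0],[0.3,0,0,0.007,0,0,0],[0.3,0,0,0,0,0,0]]]'|egrep 'pos|force'
python3 -m creep '[[[0.3,0,0,0.005,0,0,0],[0.3,0,0,0,0,0,0]]]'|egrep 'pos|force'
python3 -m creep '[[[0.3,0,0,0.005,0,0,0],[0.3,0,0,0,0,0,0]]]'|egrep 'pos|force'
python3 -m creep '[[[1,0,0,0,0,0,0],[1,0,0,0,0,0,0],[1,0,0,0,0,0,0],[1,0,0,0,0,0,0]]]'|egrep 'time|pos|force|width'
```

```text
ee_pos: [0.4085, -0.2314, -0.0016]
ft_force: [-0.2, -0.6, 0.7]
grasp_force: 0.0
ee_pos: [0.4085, -0.2314, -0.0031]
ft_force: [0.2, 0.1, 0.3]
grasp_force: 0.0
ee_pos: [0.4085, -0.2314, -0.0046]
ft_force: [0.3, 1.0, 0.1]
grasp_force: 0.0
time_s: 13.7
ee_pos: [0.4086, -0.2315, -0.0044]
ft_force: [-0.4, 0.3, 3.0]
grip_width: 0.005
grasp_force: 58.9
```

```bash

python3 -m creep '[[[1,0,0,-0.05,0,0,0],[1,0,0,-0.12,0,0,0],[1,0,0,-0.17,0,0,0],[1,0,0,-0.17,0,0,0],[1,0,0,0,0,0,0]]]'|egrep 'time|pos|force|width'
python3 - <<'E'
from h import *
plan([.5042,.0889,.16],277.2)
s=snap('top');t=snap('scene')
c1=cv2.resize(s['pixels'][170:270,310:410],(400,400),interpolation=cv2.INTER_CUBIC);c2=cv2.resize(t['pixels'][160:260,110:210],(400,400),interpolation=cv2.INTER_CUBIC)
cv2.imwrite('pics/lift.png',cv2.convertScaleAbs(np.hstack([c1,c2]),alpha=1.5))
E
```

```text
time_s: 14.32
ee_pos: [0.4101, -0.2326, 0.1519]
ft_force: [0.8, -0.2, -1.2]
grip_width: 0.0053
grasp_force: 58.8
t 14.325 at [ 0.4101 -0.2326  0.1519] yaw 125.1 q6 0.26
shift now axes [ 0.696  0.873 -0.03 ] shift target axes [-1.024 -0.446 -0.027] turn [-0.01   0.006 -3.38 ]
```

View pics/lift.png

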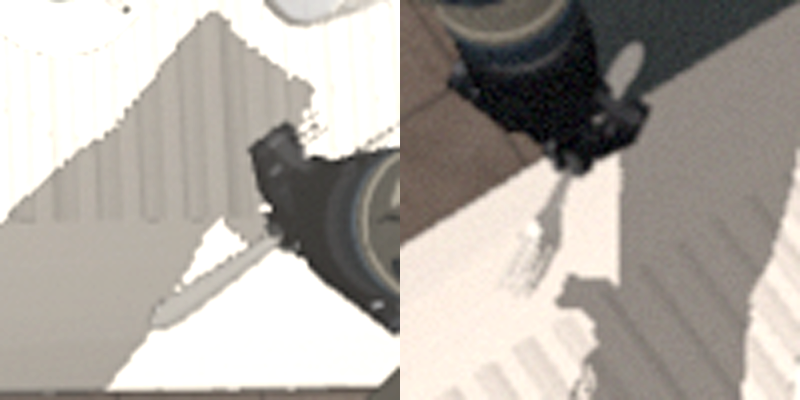

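The fork hangs level in the jaws. Its handle end is at zoom (155,318) / (640,45) and its tine tips at (325,120) / (518,285). I'll triangulate it in hand to see how the fork sits relative to the TCP.

```bash
python3 - <<'E'
from h import *
s=snap('top');t=snap('scene')
H,e1=tri(s,t,(310+153/4,170+320/4),(110+243/4,160+45/4)); T,e2=tri(s,t,(310+325/4,170+120/4),(110+118/4,160+285/4))
d=T-H; print(H,e1,T,e2,'len',np.linalg.norm(d),'yaw',np.degrees(np.arctan2(d[1],d[0])),'mid',(H+T)/2,bot.get_obs()['ee_pos'])
E
```

```text
[ 0.3579 -0.1504  0.1553] 0.0066 [ 0.4653 -0.2874  0.1359] 0.0392 len 0.17515741491584075 yaw -51.90562608482647 mid [ 0.4116 -0.2189  0.1456] [ 0.40798544 -0.23097904  0.14730289]
```

```bash
python3 -m creep '[[[1,0,0,-0.1,0,0,-0.225],[1,0,0,0,0,0,-0.225],[1,0,0,0,0,0,-0.225],[1,0,0,0,0,0,-0.225],[1,0,0,0,0,0,-0.225]]]'|egrep 'pos|rot|width'
python3 -m creep '[[[1,0,0,0,0,0,-0.225],[1,0,0,0,0,0,-0.225],[1,0,0,0,0,0,-0.225],[1,0,0,0,0,0,-0.225],[1,0,0,0,0,0,-0.225]]]'|egrep 'pos|rot|width'
python3 -m creep '[[[1,0,0,0,0,0,-0.225],[1,0,0,0,0,0,-0.225],[1,0,0,0,0,0,-0.225],[1,0,0,0,0,0,-0.225],[1,0,0,0,0,0,-0.225]]]'|egrep 'pos|rot|width|time'
python3 - <<'E'
from h import *
plan([.5042,.0889,.16],277.2)
E
```

```text
ee_pos: [0.4081, -0.231, 0.177]
ee_rot: [0.034, 0.999, 0.001, -0.001]
grip_width: 0.0054
ee_pos: [0.4081, -0.2311, 0.177]
ee_rot: [-0.396, 0.918, 0.001, -0.001]
grip_width: 0.0052
time_s: 16.4
ee_pos: [0.408, -0.2311, 0.177]
ee_rot: [0.751, -0.661, -0.001, 0.0]
grip_width: 0.0053
t 16.4 at [ 0.408  -0.2311  0.177 ] yaw -82.7 q6 -2.39
shift now axes [-1.017 -0.453  0.058] shift target axes [-1.018 -0.452  0.057] turn [0.003 0.003 0.002]
```

```bash
python3 -m creep '[[[1,-0.17,-0.075,0,0,0,0],[1,-0.17,-0.075,0,0,0,0],[1,-0.17,-0.075,0,0,0,0],[1,-0.17,-0.075,0,0,0,0],[1,-0.17,-0.075,0,0,0,0]]]'|egrep 'pos|rot|width'
python3 -m creep '[[[1,-0.168,-0.077,0,0,0,0],[1,0,0,0,0,0,0],[1,0,0,0,0,0,0]]]'|egrep 'pos|rot|width|time'
python3 - <<'E'
from h import *
plan([.5042,.0889,.16],277.2)
s=snap('top');t=snap('scene')
c1=cv2.resize(s['pixels'][130:230,190:310],(480,400),interpolation=cv2.INTER_CUBIC);c2=cv2.resize(t['pixels'][120:250,200:360],(320,400)[:2],interpolation=cv2.INTER_CUBIC)
cv2.imwrite('pics/over.png',cv2.convertScaleAbs(np.hstack([c1,c2]),alpha=1.3))
E
```

```text
ee_pos: [0.4891, 0.0372, 0.1771]
ee_rot: [0.749, -0.663, -0.001, 0.001]
grip_width: 0.0052
time_s: 17.4
ee_pos: [0.5055, 0.0881, 0.1773]
ee_rot: [0.749, -0.663, -0.001, 0.001]
grip_width: 0.0051
t 17.4 at [0.5055 0.0881 0.1773] yaw -83.0 q6 -1.68
shift now axes [-0.003  0.004  0.058] shift target axes [-0.003  0.004  0.058] turn [ 0.003 -0.    -0.004]
```

```bash
python3 -m creep '[[[1,-0.003,0.004,0.12,0,0,-0.004],[1,0,0,0.12,0,0,0],[1,0,0,0.12,0,0,0],[1,0,0,0.1,0,0,0],[1,0,0,0,0,0,0]]]'|egrep 'pos|for|width'
python3 -m creep '[[[1,0,0,0.05,0,0,0],[1,0,0,0.03,0,0,0],[1,0,0,0,0,0,0]]]'|egrep 'pos|forc|width|time'
```

```text
ee_pos: [0.5033, 0.0876, 0.039]
ft_force: [-0.5, 1.1, -0.6]
grip_width: 0.0054
grasp_force: 58.9
time_s: 18.5
ee_pos: [0.5049, 0.0885, 0.0169]
ft_force: [0.2, 0.3, -0.6]
grip_width: 0.005
grasp_force: 58.9
```

```bash
python3 -m creep '[[[1,0,0,0.015,0,0,0],[1,0,0,0.01,0,0,0],[1,0,0,0,0,0,0]]]'|egrep 'pos|ft|width'
python3 -m creep '[[[1,0,0,0.007,0,0,0],[1,0,0,0,0,0,0]]]'|egrep 'pos|ft'
python3 -m creep '[[[1,0,0,0.007,0,0,0],[1,0,0,0,0,0,0]]]'|egrep 'pos|ft|time'
```

```text
ee_pos: [0.5047, 0.0889, 0.0089]
ft_force: [-0.8, -0.0, 0.2]
grip_width: 0.0054
ee_pos: [0.5048, 0.0889, 0.0068]
ft_force: [0.4, 0.6, 0.0]
time_s: 19.38
ee_pos: [0.5051, 0.0889, 0.0055]
ft_force: [-1.4, -0.0, 8.6]
```

Contact came at 8.6 N and z 0.0055, which matches the expected floor. Releasing narrowly, then lifting clear.

```bash
python3 -m creep '[[[0.5,0,0,0,0,0,0],[0.5,0,0,0,0,0,0],[0.5,0,0,-0.03,0,0,0],[0.5,0,0,-0.06,0,0,0],[0.5,0,0,-0.1,0,0,0]]]'|egrep 'pos|ft|width'
python3 -m creep '[[[0.5,0,0,-0.18,0,0,0],[0.9,0,0.1,-0.15,0,0,0],[1,0,0.18,-0.1,0,0,0],[1,0,0.18,0,0,0,0],[1,0,0,0,0,0,0]]]'|egrep 'time|pos|ft|width'
python3 - <<'E'
from h import *
s=snap('top');t=snap('scene')
c1=cv2.resize(s['pixels'][130:230,185:305],(480,400),interpolation=cv2.INTER_CUBIC);c2=cv2.resize(t['pixels'][120:250,220:324],(320,400),interpolation=cv2.INTER_CUBIC)
cv2.imwrite('pics/placed.png',cv2.convertScaleAbs(np.hstack([c1,c2]),alpha=1.5))
E
```

```text
ee_pos: [0.5043, 0.0889, 0.0622]
ft_force: [0.1, 0.4, 1.2]
grip_width: 0.0214
time_s: 20.62
ee_pos: [0.3649, 0.0717, 0.192]
ft_force: [0.4, 0.8, 0.7]
grip_width: 0.0001
```

View pics/placed.png

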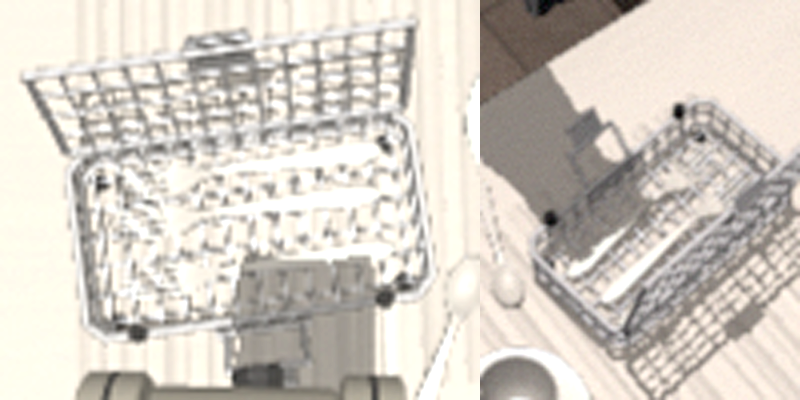

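The new fork lies in the front row with its tines to the left like the others; its handle end is at about (390,248) in the top zoom. Now I'll measure the lid and lever angles.

```bash
cat >> h.py <<'E'
O=np.array([.531,.0923,0]); a=np.radians(7.2); BR=R.from_euler('z',a)
def tob(p): return BR.inv().apply(np.array(p)-O)*1000
def tow(b): return O+BR.apply(np.array(b)/1000)
E
python3 - <<'E'
from h import *
s=snap('top');t=snap('scene')
P,e=tri(s,t,(191.2,148.75),(336.4,158.6)); b=tob(P); print('lid corner',b.round(1),e,'ang',np.arctan2(b[2]-59,65-b[0]).round(2))
L,e=tri(s,t,(190+280/4.5,130+436/4.5),(130+437/3.6,140+68/3.6)); b=tob(L); print('lever end',b.round(1),e,'lean out',np.arctan2(-72-b[0],b[2]-24).round(2))
for th in (1.5,1.7,1.9):   # predicted right/left lid corners in top
    print(th,[proj(s,tow([65-130*np.cos(th),y,59+130*np.sin(th)])).round(1) for y in(118,-118)],proj(t,tow([65-130*np.cos(th),118,59+130*np.sin(th)])).round(1))
for th in(.8,1.,1.2,1.4): print('lev',th,[proj(i,tow([-72-70*np.sin(th-.4),0,24+70*np.cos(th-.4)])).round(1) for i in(s,t)])
print(tob(bot.get_obs()['ee_pos']).round(1))
E
```

```text
lid corner [ 90.8 118.3 180.5] 0.0011 ang 1.78
lever end [-115.3    1.1   71.4] 0.0004 lean out 0.74
1.5 [array([192.2, 162. ]), array([290. , 147.9])] [326.8 149.1]
1.7 [array([191. , 151.6]), array([288.3, 137.5])] [334.  155.2]
1.9 [array([190.2, 142. ]), array([286.5, 128. ])] [340.8 162.2]
lev 0.8 [array([251.6, 220.7]), array([255. , 159.4])]
lev 1.0 [array([252.4, 225.4]), array([252.1, 158. ])]
lev 1.2 [array([253. , 229.5]), array([249.6, 157.4])]
lev 1.4 [array([253.6, 232.7]), array([247.6, 157.6])]
[-1.636e+02 -1.000e-01  1.911e+02]
```

```bash
python3 -m creep '[[[1,0,0,-0.2,0,0,0],[1,0,-0.2,0,0,0,0],[1,0,-0.2,0,0,0,0],[1,0,-0.2,0,0,0,0],[1,0,-0.2,0,0,0,0]]]'|egrep 'pos|ft'
python3 -m creep '[[[1,0,-0.2,0,0,0,0],[1,0,0,0.1,0,0,0],[1,0,0,0.12,0,0,0],[1,0,0,0.14,0,0,0],[1,0,0,0,0,0,0]]]'|egrep 'time|pos|ft'
python3 - <<'E'
from h import *
p=tob(bot.get_obs()['ee_pos']);print(p.round(1))
# tip waypoints: hinge + r(-cos,sin)+ n*c ; reading z = Z-8
for th in np.arange(1.7,-.01,-.2):
    x=65-100*np.cos(th)+np.sin(th)*14; z=59+100*np.sin(th)+3*np.cos(th); print(th.round(2),round(x),round(z-8))
E
```

```text
ee_pos: [0.6089, 0.102, 0.2496]
ft_force: [0.7, 0.6, 0.0]
time_s: 22.08
ee_pos: [0.6644, 0.1091, 0.1385]
ft_force: [0.1, 0.1, 0.6]
[ 1.344e+02 -1.000e-01  1.385e+02]
1.7 92 150
1.5 72 151
1.3 52 148
1.1 32 141
0.9 14 131
0.7 -2 118
0.5 -16 102
0.3 -26 83
0.1 -33 64
```

```bash
python3 -m creep '[[[1,0,0.14,0,0,0,0],[1,0,0.067,-0.02,0,0,0],[1,0,0.067,-0.01,0,0,0],[1,0,0.067,0.02,0,0,0],[1,0,0,0,0,0,0]]]'|egrep 'pos|ft'
python3 -m creep '[[[1,0,0.06,0.033,0,0,0],[1,0,0.053,0.043,0,0,0],[1,0,0.047,0.053,0,0,0],[1,0,0,0,0,0,0]]]'|egrep 'time|pos|ft'
python3 - <<'E'
from h import *
s=snap('top'); cv2.imwrite('pics/l.png',s['pixels'])
print(tob(bot.get_obs()['ee_pos']).round(1))
E
```

```text
ee_pos: [0.5643, 0.0964, 0.1477]
ft_force: [0.4, 0.4, -0.1]
time_s: 23.2
ee_pos: [0.5168, 0.0904, 0.1074]
ft_force: [0.6, -0.0, 0.5]
[-13.4  -0.2 108. ]
```

```bash
python3 - <<'E'
from h import *
s=snap('top'); g=cv2.cvtColor(s['pixels'],cv2.COLOR_BGR2GRAY); g0=cv2.cvtColor(cv2.imread('pics/top0.png'),cv2.COLOR_BGR2GRAY)
for th in(1.77,1.57,1.3,1.,.7,.5,.3):
    r=[]
    for y in(118,-118):   # dark side rods along the lid's sides
        for q in (g0,g):
            v=[]
            for rr in np.linspace(70,128,25):
                u=proj(s,tow([65-rr*np.cos(th),y,59+rr*np.sin(th)])); x,yv=int(round(u[0])),int(round(u[1])); v.append(q[yv,x-1:x+2].min())
            r.append(int(np.mean(v)))
    print(th,r)
t=snap('scene'); g=cv2.cvtColor(t['pixels'],cv2.COLOR_BGR2GRAY); g0=cv2.cvtColor(cv2.imread('pics/scene0.png'),cv2.COLOR_BGR2GRAY)
for th in(1.77,1.57,1.3,1.,.7,.5,.3):
    print(th,[int(np.mean([q[tuple(proj(t,tow([65-128*np.cos(th),y,59+128*np.sin(th)])).round().astype(int)[::-1])] for y in np.r_[-115:-50:40j,50:115:40j]])) for q in(g0,g)])
E
```

```text
1.77 [93, 155, 97, 155]
1.57 [172, 162, 134, 149]
1.3 [177, 161, 165, 153]
1.0 [178, 156, 162, 148]
0.7 [171, 120, 158, 138]
0.5 [168, 140, 155, 124]
0.3 [156, 148, 154, 113]
1.77 [120, 120]
1.57 [151, 123]
1.3 [152, 122]
1.0 [127, 113]
0.7 [133, 76]
0.5 [149, 74]
0.3 [153, 70]
```

The lid has left 1.77 and followed down to about 0.6. Continuing down.

```bash
python3 -m creep '[[[1,0,0.03,0.05,0,0,0],[1,0,0.03,0.05,0,0,0],[1,0,0.025,0.04,0,0,0],[1,0,0,0,0,0,0]]]'|egrep 'pos|ft'
python3 -m creep '[[[1,0,0.0,0.015,0,0,0],[1,0,0.0,0.01,0,0,0],[1,0,0,0,0,0,0]]]'|egrep 'pos|ft'
python3 -m creep '[[[1,0,0.0,0.01,0,0,0],[1,0,0,0,0,0,0]]]'|egrep 'time|pos|ft'
```

```text
ee_pos: [0.4908, 0.0872, 0.0648]
ft_force: [0.2, -0.3, -0.3]
ee_pos: [0.4913, 0.0872, 0.0576]
ft_force: [-0.0, -0.0, 0.3]
time_s: 24.48
ee_pos: [0.4912, 0.0872, 0.0545]
ft_force: [-0.4, 0.3, -0.5]
```

```bash
python3 -m creep '[[[1,0,0.0,0.01,0,0,0],[1,0,0,0,0,0,0]]]'|egrep 'pos|ft'
python3 -m creep '[[[1,0,0.0,0.01,0,0,0],[1,0,0,0,0,0,0]]]'|egrep 'pos|ft'
python3 -m creep '[[[1,0,0.0,0.01,0,0,0],[1,0,0,0,0,0,0]]]'|egrep 'pos|ft'
python3 -m creep '[[[1,0,0.0,0.007,0,0,0],[1,0,0,0,0,0,0]]]'|egrep 'time|pos|ft'
```

```text
ee_pos: [0.4912, 0.0872, 0.0516]
ft_force: [-1.6, -0.9, 2.2]
ee_pos: [0.4912, 0.0872, 0.0489]
ft_force: [-1.9, -0.5, 5.6]
ee_pos: [0.4915, 0.0872, 0.0482]
ft_force: [-10.8, -1.3, 34.7]
time_s: 25.48
ee_pos: [0.4916, 0.0872, 0.0479]
ft_force: [-18.5, -1.5, 58.1]
```

The lid is down on its buffers; the last press ran up to 58 N, so I'm backing off now. Next I'll go over to the front of the lever.

```bash
python3 -m creep '[[[1,0,0,-0.1,0,0,0],[1,0,0,-0.18,0,0,0],[1,0,0.19,-0.05,0,0,0],[1,0,0.19,0,0,0,0],[1,0,0,0,0,0,0]]]'|egrep 'time|pos|ft'
python3 - <<'E'
from h import *
s=snap('top');t=snap('scene'); print(tob(bot.get_obs()['ee_pos']).round(1))
for n,im,f in(('top',s,'top0'),('scene',t,'scene0')):
  g=cv2.cvtColor(im['pixels'],cv2.COLOR_BGR2GRAY); g0=cv2.cvtColor(cv2.imread(f'pics/{f}.png'),cv2.COLOR_BGR2GRAY)
  for th in(.0,.03,.06,.1,.15,.3):
    print(n,th,[int(np.mean([q[tuple(proj(im,tow([65-128*np.cos(th),y,59+128*np.sin(th)])).round().astype(int)[::-1])] for y in np.r_[-75:-35:40j]])) for q in(g0,g)])
  for th in(.8,1.,1.1,1.2,1.4): print('lev',th,[int(np.mean([q[tuple(proj(im,tow([-72-r*np.sin(th-.4),y,24+r*np.cos(th-.4)])).round().astype(int)[::-1])] for r in(50,58,66) for y in(-12,0,12)])) for q in(g0,g)])
E
```

```text
time_s: 26.1
ee_pos: [0.3745, 0.073, 0.1427]
ft_force: [0.8, 0.3, 0.6]
[-154.    -0.   142.9]
top 0.0 [131, 99]
top 0.03 [127, 99]
top 0.06 [121, 100]
top 0.1 [114, 101]
top 0.15 [130, 103]
top 0.3 [157, 105]
lev 0.8 [125, 87]
lev 1.0 [126, 112]
lev 1.1 [132, 122]
lev 1.2 [150, 130]
lev 1.4 [177, 140]
scene 0.0 [132, 81]
scene 0.03 [128, 84]
scene 0.06 [128, 86]
scene 0.1 [130, 85]
scene 0.15 [131, 86]
scene 0.3 [120, 88]
lev 0.8 [118, 88]
lev 1.0 [105, 73]
lev 1.1 [116, 78]
lev 1.2 [120, 80]
lev 1.4 [134, 82]
```

```bash
python3 -m creep '[[[1,0,0,0.12,0,0,0],[1,0,0,0.12,0,0,0],[1,0,0,0.045,0,0,0],[1,0,0,0,0,0,0]]]'|egrep 'time|pos|ft'
python3 -m creep '[[[1,0,-0.06,0,0,0,0],[1,0,-0.06,0,0,0,0],[1,0,-0.04,0,0,0,0],[1,0,0,0,0,0,0]]]'|egrep 'time|pos|ft'
python3 -m creep '[[[1,0,-0.03,-0.01,0,0,0],[1,0,-0.03,-0.01,0,0,0],[1,0,0,0,0,0,0]]]'|egrep 'time|pos|ft'
python3 - <<'E'
from h import *
print(tob(bot.get_obs()['ee_pos']).round(1))
E
```

```text
time_s: 26.7
ee_pos: [0.3784, 0.073, 0.056]
ft_force: [-0.0, -0.2, 0.8]
time_s: 27.2
ee_pos: [0.4273, 0.0791, 0.0572]
ft_force: [0.4, 0.2, -0.3]
time_s: 27.58
ee_pos: [0.4443, 0.0813, 0.0632]
ft_force: [-0.6, 0.7, -0.0]
[-87.4  -0.   63.2]
```

```bash
python3 -m creep '[[[1,0,-0.015,0,0,0,0],[1,0,-0.015,0,0,0,0],[1,0,0,0,0,0,0]]]'|egrep 'pos|ft'
python3 -m creep '[[[1,0,-0.015,0,0,0,0],[1,0,0,0,0,0,0]]]'|egrep 'pos|ft'
python3 -m creep '[[[1,0,-0.015,0,0,0,0],[1,0,0,0,0,0,0]]]'|egrep 'pos|ft'
python3 -m creep '[[[1,0,-0.015,0,0,0,0],[1,0,0,0,0,0,0]]]'|egrep 'time|pos|ft'
python3 - <<'E'
from h import *
print(tob(bot.get_obs()['ee_pos']).round(1))
E
```

```text
ee_pos: [0.4532, 0.0824, 0.0632]
ft_force: [-0.5, 0.3, 0.3]
ee_pos: [0.4574, 0.0829, 0.0631]
ft_force: [-0.5, -0.1, -0.3]
ee_pos: [0.4617, 0.0835, 0.063]
ft_force: [0.6, -0.0, -0.4]
time_s: 28.7
ee_pos: [0.466, 0.084, 0.063]
ft_force: [-0.7, 0.5, -0.2]
[-65.5  -0.   63. ]
```

No resistance yet, so I'll back off and check numerically where the lever stands.

```bash
python3 -m creep '[[[1,0,0,-0.1,0,0,0],[1,0,0.1,-0.15,0,0,0],[1,0.15,0.1,-0.1,0,0,0],[1,0.2,0,0,0,0,0],[1,0.2,0,0,0,0,0]]]'|egrep 'time|pos|ft'
cat >> h.py <<'E'
def lev():
    for n in('top','scene'):
        im=snap(n); g=cv2.cvtColor(im['pixels'],cv2.COLOR_BGR2GRAY).astype(np.float32); q=[]
        for th in np.arange(0,1.61,.1):
            f=lambda ys,rs=(50,54,58,62,66):np.mean([cv2.getRectSubPix(g,(1,1),tuple(map(float,proj(im,tow([-72-r*np.sin(th-.4),y,24+r*np.cos(th-.4)])))))[0,0] for r in rs for y in ys])
            q.append(int(f((-12,-6,0,6,12))-f((-40,-35,35,40))))
        print(n,q)
def lidp():
    for n in('top','scene'):
        im=snap(n); g=cv2.cvtColor(im['pixels'],cv2.COLOR_BGR2GRAY).astype(np.float32); q=[]
        for th in(0,.03,.1,.2,.3,.5,.7,1.,1.3,1.57,1.77):
            q.append(int(np.mean([cv2.getRectSubPix(g,(1,1),tuple(map(float,proj(im,tow([65-129*np.cos(th),y,59+129*np.sin(th)])))))[0,0] for y in np.r_[-110:-30:60j,30:110:60j]])))
        print('lid',n,q)
E
python3 - <<'E'
from h import *
lev(); lidp()
E
```

```text
time_s: 29.32
ee_pos: [0.4273, -0.0889, 0.1692]
ft_force: [1.1, -0.1, -0.3]
top [-18, -24, 39, 2, 10, -14, -16, -2, 1, 0, 0, -1, -1, 0, 0, 0, 0]
scene [13, 16, -24, -15, -17, -5, 0, 0, 0, 0, 0, 0, 0, 0, 0, 0, 0]
lid top [156, 152, 136, 105, 133, 151, 149, 161, 138, 171, 171]
lid scene [129, 140, 148, 154, 156, 154, 145, 117, 132, 138, 132]
```

Nothing remains at lever angles ≥0.6, so the lever has been swung over and is upright or beyond. I'll return and press until it seats firmly.

```bash
python3 -m creep '[[[1,-0.2,0,0,0,0,0],[1,-0.2,0,0,0,0,0],[1,-0.15,0,0.1,0,0,0],[1,0,0,0.15,0,0,0],[1,0,-0.02,0.1,0,0,0]]]'|egrep 'pos|ft'
python3 -m creep '[[[1,0,-0.09,0,0,0,0],[1,0,-0.09,0,0,0,0],[1,0,0,0,0,0,0]]]'|egrep 'pos|ft'
python3 -m creep '[[[1,0,-0.015,0,0,0,0],[1,0,0,0,0,0,0]]]'|egrep 'pos|ft'
python3 -m creep '[[[1,0,-0.015,0,0,0,0],[1,0,0,0,0,0,0]]]'|egrep 'time|pos|ft'
python3 - <<'E'
from h import *
print(tob(bot.get_obs()['ee_pos']).round(1))
E
```

```text
ee_pos: [0.4108, 0.0795, 0.0618]
ft_force: [0.2, -0.3, 0.4]
ee_pos: [0.4665, 0.0854, 0.0628]
ft_force: [-0.2, 0.3, 0.5]
ee_pos: [0.4696, 0.0849, 0.0631]
ft_force: [0.5, 0.6, 0.6]
time_s: 31.02
ee_pos: [0.471, 0.0851, 0.0627]
ft_force: [-13.1, -0.8, 9.8]
[-60.4   0.3  62.7]
```

```bash
python3 -m creep '[[[1,0,-0.008,0,0,0,0],[1,0,0,0,0,0,0]]]'|egrep 'pos|ft'
python3 -m creep '[[[1,0,-0.008,0,0,0,0],[1,0,0,0,0,0,0]]]'|egrep 'pos|ft|time'
```

```text
ee_pos: [0.4716, 0.0852, 0.0625]
ft_force: [-21.7, -2.4, 14.0]
time_s: 31.52
ee_pos: [0.4721, 0.0852, 0.0623]
ft_force: [-28.8, -4.1, 19.3]
```

It stops firmly at 29 N. I'll retreat aside and check numerically.

```bash
python3 -m creep '[[[1,0,0.04,0,0,0,0],[1,0,0.15,-0.1,0,0,0],[1,0.15,0.1,-0.15,0,0,0],[1,0.2,0,-0.1,0,0,0],[1,0.2,0,0,0,0,0]]]'|egrep 'time|pos|ft'
python3 - <<'E'
from h import *
lev()
for n in('top','scene'):
    im=snap(n); g=cv2.cvtColor(im['pixels'],cv2.COLOR_BGR2GRAY)
    for th in(0,.2,.4): print(n,th,[[proj(im,tow([-72-r*np.sin(th-.4),y,24+r*np.cos(th-.4)])).round(1).tolist() for y in(-18,18)] for r in(45,70)])
    print('tongue',[proj(im,tow([-70,y,67])).round(1).tolist() for y in(-18,18)],'pivot',[proj(im,tow([-72,y,24])).round(1).tolist() for y in(-27,27)])
    c=(tow([-60,0,60]),); u,v=proj(im,c[0]).round().astype(int)
    print('u',u-13,'v',v-13)
    for row in g[v-13:v+14,u-13:u+14]: print(' '.join(f'{x:3d}' for x in row))
E
```

```text
time_s: 32.15
ee_pos: [0.4168, -0.0811, 0.1637]
ft_force: [1.2, 0.7, -0.7]
top [-34, -6, 59, 4, 12, -15, -17, -5, 1, 1, 0, -1, -1, 0, 0, 0, 0]
scene [51, 18, -19, -16, -15, -4, 0, 0, 0, 0, 0, 0, 0, 0, 0, 0, 0]
top 0 [[[256.2, 203.5], [243.0, 205.4]], [[255.5, 199.2], [242.0, 201.1]]]
top 0.2 [[[256.6, 206.6], [243.3, 208.5]], [[256.2, 204.1], [242.6, 206.0]]]
top 0.4 [[[257.1, 209.9], [243.8, 211.8]], [[256.9, 209.3], [243.3, 211.3]]]
tongue [[257.0, 209.2], [243.7, 211.1]] pivot [[260.5, 210.4], [241.5, 213.2]]
u 237 v 194
167 170 172 165 184 167 120 180 174 159 157 177 107 142 140 143 157 173 165 108 169 171 170 166 163 129 117
164 170 171 165 187 143 121 179 176 159 152 176 127 190 169 169 167 170 150 103 142 152 149 140 137 112 130
167 172 164 143 184 149 163 180 163 163 168 151 124 173 129 134 123 136 124 119 146 164 166 179 160 132 143
154 147 141 146 170 164 180 168 113 122 138 139 151 165 164 174 174 178 141 130 112 135 142 159 128 139 168
142 141 127 119 137 115 161 157 150 173 182 178 185 164 164 157 158 150 136 167 122 173 181 184 163 160 177
174 184 166 137 127 126 184 15
[... 4887 characters left out ...]
  92 112 145 148 128 116 104  95 118 145 160 145 114
141 143 136 110 108 106  71  61  64  62  68  80  93  97  93 131 148 123 100  94  94  88 104 134 152 150 133
139 127 104  84  91 106  93  77  63  70  82  88  84  80  93 133 133  94  87  91  92  93  88 108 136 140 121
124  96  84  78  58  81 103  93  77  79  89  85  80  87 113 127 120 108  91  90  93  91  89  95 115 132 125
 93  84 112 109  66  66  86 100 100  86  85  86  95 118 123  95  95 116 112  96  90  90  88  94 119 134 127
117 114 143 133  82  79  90  90 100  99 101 100 113 120  99  75  80  97 124 117  93  90  94 121 147 131 101
121 126 131 124  94  92  91  83  85 100 122 121 108  94  77  86  88  87 102 125 121  98 118 139 130 118 110
```

The top pixel patch shows the plate's uniform grey at u 243–256, v 201–204. That matches the lever at angle 0 (predicted v 200–204; angle 0.2 would put it at 205–207). It took 29 N against a hard stop, the bead is in front of the bar, and the arm is clear, so I'm handing in.

```bash
python3 -c "
from cell import bot
print(bot.close_job())"
```

```text
the job is handed in; nothing more can be done
None
```

I handed in the job at about 32 s of the 54 s allowed. The fork is in the front row with its tines the same way as the others, the lid is down, and the lever is home by camera pixels and a firm 29 N stop; I did not separately test that the lid is clamped or re-check the teaspoon, mug and glasses at the end.

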